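# Clamp the cast: fit the wing key on the flat-sided spindle and lock the cam

### The arm

A 6-joint arm with a two-finger parallel gripper is mounted at the origin on a cart in front of the work surface, level with it; the furniture and walls round the work are solid. World frame = base frame: x ahead of the robot, y to its left, z up, the work surface at z = 0. Lengths are in mm, angles in rad, forces in N, time in s.
With the tool pointing down it reaches from about 350 to 850 mm from the base axis. Payload 8.1 kg.
Tool frame: the origin (TCP) lies midway between the tips of the shut fingers; the grasp point (between the pads) lies 19 mm behind it; z points along the fingers, y is the line along which they close (so a half turn about z gives the same grasp; the last joint's range is limited). The gripper opens to 85 mm and grips with 20 to 120 N. Pads are 22 mm wide; open, the fingers measure 114 mm over their backs; the gripper's body (76 mm by 85 mm) begins 54 mm behind the grasp point. The pads swing forward as they close: fully open they stand 13 mm farther back than shut.
Start: joints at [1.21, 0.13, 1.488, -0, 1.523, -0.085], TCP at [163.368, 577.335, 231.292] pointing down, gripper open.
Joint ranges: [-2.96, 2.96], [-0.89, 2.26], [0.02, 2.5], [-1.34, 4.48], [0, 2.73], [-2.66, 2.66]. Speed limits (rad/s): [2.39, 2.39, 2.79, 3.14, 3.14, 3.14].

### API

Orientations are given as a rotation vector (axis times angle).
In Python, from workcell import ctrl gives the robot as it stands. The module is installed in compiled form; this text tells all that it offers.
- The arm moves only by the tool arm_command, never from a script. Its argument "targets" is a list that holds one entry, the list of rows, each a list of 6 numbers: the shift along the world's x, y, z scaled (see below), then the turn, a rotation vector about the world's x, y, z scaled (see below). In form: [[[x, y, z, ax, ay, az], ...]]. A call has 1 to 12 rows; each row is the pose to reach, as a shift and turn from the pose commanded when the call began, turning the shorter way round; what a row does not reach only later rows make up. The controller multiplies each number of a shift by 0.5 m and each number of a turn by pi rad. A row lasts 1/12 s, in which the tool goes at most 41.7 mm and 7.16 degrees, less where a joint would pass 70% of its speed; a pose out of reach is approached as far as the arm can. A call with a number of a shift or a turn outside -1 to 1 is refused whole. A call with a gripper value outside its range is refused whole. "jaw" is the opening, from 0 (shut) to 1 (fully open), set as the call begins (left out, the last holds). The fingers move at their own pace and stop on an object; "newtons" is the grip in N (left out, the last holds). Time passes only in rows, so rows that repeat a pose let the fingers close. It gives the time, the measured TCP pose, the force and the opening at its end, in the units of the state.
- ctrl.get_obs(): the state, without advancing time (a new reading comes with each control period).
- ctrl.get_image(name): name is "side" or "top" or "wrist"; returns (picture, depth): 400x640x3 uint8, red, green, blue; 400x640 float32, mm along the optical axis (not along the pixel's ray), 0 where there is no reading.
- ctrl.camera_params(name): a dict with "fx", "fy", "cx", "cy" (pixels), "extrinsics" (4x4, takes a point from camera to world coordinates); the wrist camera has in their place "hand_eye" (4x4, takes a point from camera to tool coordinates, whose origin is the TCP and whose axes are the flange's). Camera axes: x right, y up, looking along -z (the intrinsics and any distortion apply to the point x, -y, -z); pixel columns grow to the right and rows downward; lengths in mm; the calibration is good to about 2 mm. A picture is of the moment at which its call begins: read the wrist's pose just before it. camera_params takes no time and is no camera call.
- ctrl.job_done(): hands the job in, once; it reports no verdict.
The state is a dict: "clock": time; "joint_positions": joint angles; "joint_vel": joint speeds; "joint_efforts": joint torques, N m; "position": TCP position; "ee_rot": TCP orientation; "wrist_force": force on the tool from outside, world axes, zero at the start; "moment": the same for the moment, N m; "opening": finger opening in mm.
Only numpy, scipy, OpenCV 4.12 (cv2) and the standard library are available. Lean on these libraries where they do the work, as an engineer would, in place of code of your own. Each camera call takes 0.05 s, during which the arm holds its last target. There are 200 camera calls.

### The job

Clamp the plaster cast in the tilted stand: pick up the wing key, feel for the flats of the stand's leaning spindle as it stands and push the key fully home on it. Then turn the key clockwise to its stop, so that the wing points straight up the slope at the cast, and let go, leaving the key on the spindle. Leave the jars and the other casts on the bench where they are.

Things in the scene. Friction and masses are not known exactly. Their poses are not given: they have to be found in the camera images.
- key_grip (a point): Wing key (loose, about 0.16 kg, 66 mm tall, the same after a half turn), standing on its hub. This point is the centre of its wing, a black upright bar 90 mm long (x), 14 mm thick (y), 40 mm tall; pinch it across the 14 mm. Below is a square steel hub 36 x 36 mm, 26 mm tall. z points up the key's axis; the hub's underside is 46 mm below this point.
- key_foot (a point): Centre of the hub's flat underside, on the key's axis, 46 mm below key_grip; same axes. Here is the mouth of the key's socket: a slot 18.4 mm long (along x, the same way as the wing), 12.4 mm wide (y) and 26 mm deep, with a 2 mm chamfer.
- stand: The fixed stand: grey foot 190 x 130 mm (origin under its centre, z up, x level to the high edge), steel face 172 x 116 mm sloping at 25 degrees, low edge on the robot's side, 30 to 115 mm high. On the face sit a cast and the spindle, square to it. (Obstacle at the bench's left: microscope, y over 0.40 m, 0.43 m high; a tool that starts beside it should rise above it first.)
- seat (a point): On the spindle's axis, on top of its round steel cam, 8 mm above the sloping face: the key's underside rests here when home. z is the spindle's axis, leaning 25 degrees from vertical; x points straight up the slope to the cast; y is level. From here rises a tang with two flats, 16 x 10 mm, 16 mm tall, ending in a round pilot pin 8 mm thick, 6 mm tall.
- tang_end (a point): Fixed point on the spindle's axis 16 mm above seat, same axes (it does not turn with the spindle). The pilot pin enters the key at any angle, but the hub halts here, 16 mm short, until slot and tang line up (to about 8 degrees and 1.2 mm). At the start the tang's long side is 0.6 to 1.15 rad counter-clockwise (seen from above) of x; the angle is not reported: find it by feel.
- stop_mark (a point): Fixed point at the near edge of the clamped cast (31 mm high), 34 mm from seat along x. Turned clockwise, the spindle meets a hard stop with the tang's long side, and so the wing, along the line from seat to here; the cam then presses on the cast. Turning takes 0.12 N m; the spindle keeps its angle under a light push (up to about 10 N) of an unaligned key.
- jar_centre (a point): Bystander: centre of a white screw-top jar with a red lid, 65 mm across, 46 mm tall, standing loose on the bench.
- cast_centre (a point): Bystander: centre of a loose yellow plaster jaw model, 51 x 66 mm, 31 mm tall, lying on the bench itself (not the one on the stand).
- wax_jar_centre (a point): Bystander: centre of a white screw-top jar with a green lid, 59 mm across, 40 mm tall, standing loose on the bench.

How it is judged:
By the outcome, as a careful person would: the job done as asked, in the order asked, and still so for the second after the job is handed in, with the robot touching nothing.
It also fails if it takes over 58 s, if anything falls off the work surface, if the arm or the gripper's body presses on something with over 40 N, if the wrist force passes 120 N, or if a joint passes its speed limit or range.

## Working session

There is one attempt and no reset: what is moved stays moved. The work goes in short steps, Python scripts to look and compute and a tool call to move; the robot and the scene stay as the last step left them, time stands still between calls to the robot, and variables do not carry over. Pictures are saved under pics/ and viewed, on a budget of 10 in all, crops included, one or two more only if the job needs it, and the job is handed in when it is done.

Besides the shell and the picture viewer there is one more tool, called after "Emit:" in YAML: its name, and indented under it one key for each argument. arm_command: Moves the arm, as the interface text tells. Its arguments: {"type":"object","properties":{"targets":{"type":"array"},"jaw":{"type":"number"},"newtons":{"type":"number"}},"required":["targets"]}

```bash
mkdir -p pics
cat > h.py <<'E'
import numpy as np, cv2
from scipy.spatial.transform import Rotation as R
from workcell import ctrl
def snap(n,f):
    o=ctrl.get_obs(); im,d=ctrl.get_image(n)
    cv2.imwrite(f'pics/{f}.png',im[:,:,::-1]); np.savez(f'pics/{f}.npz',im=im,d=d,p=o['position'],r=o['ee_rot'],n=n)
def load(f):
    return np.load(f'pics/{f}.npz')
def cloud(f):
    s=load(f);n=str(s['n']);c=ctrl.camera_params(n);d=s['d'].astype(float)
    v,u=np.mgrid[0:400,0:640]
    P=np.stack([(u-c['cx'])/c['fx']*d,-(v-c['cy'])/c['fy']*d,-d],-1)
    if n=='wrist':
        T=np.eye(4);T[:3,:3]=R.from_rotvec(s['r']).as_matrix();T[:3,3]=s['p'];T=T@np.array(c['hand_eye'])
    else: T=np.array(c['extrinsics'])
    P=P@T[:3,:3].T+T[:3,3]; P[d==0]=np.nan
    return P
E
python3 - <<'E'
from h import *
print(ctrl.get_obs()); 
for n in ['top','side','wrist']: print(n,ctrl.camera_params(n))
snap('top','t0');snap('side','s0')
a=cv2.imread('pics/t0.png');b=cv2.imread('pics/s0.png')
E
```

```text
{'clock': 0.0, 'joint_positions': array([ 1.20958947e+00,  1.31159504e-01,  1.48927998e+00, -1.82594402e-05,
        1.52299778e+00, -8.54009652e-02]), 'joint_vel': array([-1.95210906e-05,  1.76132276e-04,  2.48377903e-04, -1.24300363e-03,
       -8.63337137e-04, -9.21169899e-04]), 'joint_efforts': array([ 2.19415895e-03, -5.69411480e+01, -5.00542903e+01, -1.52312591e-04,
        1.52702577e-02, -4.06930553e-06]), 'position': array([163.18416338, 576.81210563, 230.24503894]), 'ee_rot': array([-4.31807762e-01, -3.11137971e+00,  2.83154986e-03]), 'wrist_force': array([-0.60138925,  0.42878627,  0.30522279]), 'moment': array([ 0.01157512,  0.01790343, -0.01184691]), 'opening': 85.28994405923373}
top {'fx': 422.3587801568055, 'fy': 422.3587801568055, 'cx': 322.3293170101316, 'cy': 192.45073104687347, 'extrinsics': array([[ 8.72668812e-03,  9.82181070e-01, -1.87734364e-01,
         4.08314929e+02],
       [-9.99955355e-01,  7.89105486e-03, -5.19805641e-03,
        -1.35160253e+02],
       [-3.62401044e-03,  1.87771345e-01,  9.82206083e-01,
         1.07497526e+03],
       [ 0.00000000e+00
[... 287 characters left out ...]
3e-01,  5.56085358e-01, -7.33802097e-01,
        -7.61032335e+02],
       [ 2.07716695e-02,  8.02115710e-01,  5.96807277e-01,
         5.75160830e+02],
       [ 0.00000000e+00,  0.00000000e+00,  0.00000000e+00,
         1.00000000e+00]])}
wrist {'fx': 279.0246511262798, 'fy': 279.0246511262798, 'cx': 317.40513899591406, 'cy': 202.0378552531418, 'hand_eye': array([[-2.49921087e-04,  9.49886250e-01,  3.12595664e-01,
         8.16059196e+01],
       [ 9.99999726e-01,  1.95186796e-05,  7.40190987e-04,
         7.53222355e-01],
       [ 6.96995786e-04,  3.12595763e-01, -9.49885995e-01,
        -1.43228328e+02],
       [ 0.00000000e+00,  0.00000000e+00,  0.00000000e+00,
         1.00000000e+00]])}
```

View pics/t0.png

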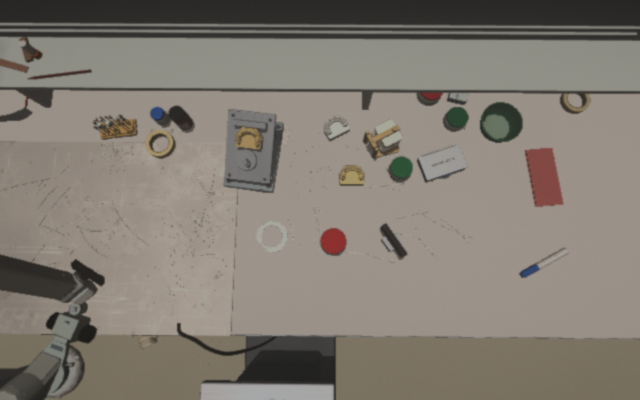

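View pics/s0.png

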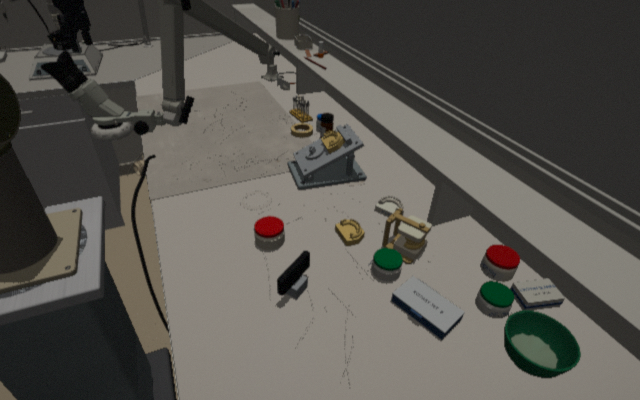

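The top view shows the black-winged key at about (393,240), with its hub. The stand is around (251,150) with its spindle near (246,160), and the start pose is at the lower left. The side view agrees: key at (293,275), stand at (326,155).

Run:
```python
from h import *
P=cloud('t0'); im=load('t0')['im']
# key
sub=P[220:262,375:412]; m=(sub[...,2]>45)&(sub[...,2]<85)
q=sub[m]; print('wing',m.sum(),q.mean(0),q[:,2].max(),np.median(q[:,2]))
r=cv2.minAreaRect(q[q[:,2]>np.median(q[:,2])-8][:,:2].astype(np.float32)); print(r)
# stand
for n,(u,v) in dict(spin=(246,160),cast=(249,138),jar=(333,241)).items(): print(n,P[v,u])
np.set_printoptions(precision=0,suppress=True,linewidth=200)
print(P[150:172:2,234:260:2,2])
# face plane
s=P[108:192,222:284].reshape(-1,3); s=s[(s[:,2]>35)&(s[:,2]<115)]
best=None;rng=np.random.default_rng(0)
for _ in range(600):
    a=s[rng.choice(len(s),3,0)];n=np.cross(a[1]-a[0],a[2]-a[0]);l=np.linalg.norm(n)
    if l<100: continue
    n/=l;n*=np.sign(n[2]);k=abs((s-a[0])@n)<2.5
    if best is None or k.sum()>best[0]: best=(k.sum(),n,a[0],k)
k=best[3];c=s[k].mean(0);n=np.linalg.svd(s[k]-c)[2][2];n*=np.sign(n[2])
np.set_printoptions(precision=4)
print(k.sum(),n,c,np.degrees(np.arccos(n[2])))
print(cv2.minAreaRect(s[k][:,:2].astype(np.float32)))
b=cv2.resize(im[100:200,205:295],None,fx=6,fy=6,interpolation=cv2.INTER_CUBIC)[:,:,::-1]
cv2.imwrite('pics/t0c.png',np.clip(b*1.6,0,255))
```

```text
wing 259 [ 487.10410719 -301.26051074   64.11832267] 70.17223819851688 65.48818974400604
((488.71331787109375, -302.2411193847656), (89.13114929199219, 14.91497802734375), 34.05718231201172)
spin [675.99158174  55.67527626  85.46280933]
cast [727.02504993  48.03865622  99.64997141]
jar [ 485.2845596  -156.66758236   45.48711598]
[[nan 69. 73. 74. 78. 83. 79. 82. 79. 71. 75. 77. 73.]
 [70. 69. 68. 78. 78. 78. 78. 83. 78. 79. 69. 71. 71.]
 [69. 65. 76. 78. 76. 78. 78. 72. 78. 77. 80. 69. 73.]
 [64. 73. 73. 76. 74. 75. 76. 76. 75. 76. 74. 70. 68.]
 [65. 71. 71. 73. nan 73. 76. 71. 74. 73. 73. 69. 67.]
 [61. 72. 69. 69. 70. 88. 85. 74. 69. 75. 74. 69. 62.]
 [59. 69. 67. 68. 68. 89. 93. 85. 72. 74. 72. 67. 63.]
 [58. 56. 63. 63. 67. 69. 91. 82. 68. 69. 69. 58. 60.]
 [55. 51. 55. 63. 64. 61. 66. 66. 67. 65. 60. 55. 58.]
 [52. 53. 51. 53. 60. 60. 64. 60. 61. 57. 56. 59. 55.]
 [52. 49. 49. 49. 52. 50. 49. 54. 53. 53. 53. 54. 53.]]
1757 [-0.4198  0.055   0.9059] [709.2451  49.8333  75.9044] 25.051231200567354
((712.4822387695312, 51.111106872558594), (116.45736694335938, 156.27450561523438), 83.13508605957031)[ WARN:0@0.788] global loadsave.cpp:1063 imwrite_ Unsupported depth image for selected encoder is fallbacked to CV_8U.
```

View pics/t0c.png

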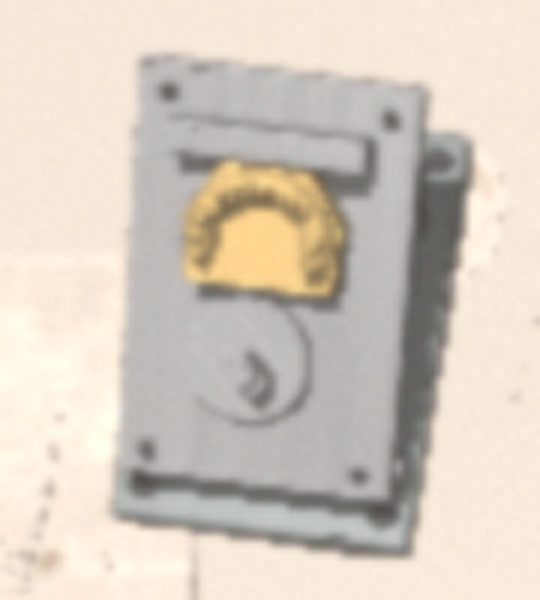

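The crop shows the cam disc with the dark tang at about crop (255,378), with the cast up-slope of it. I'm setting off now: rising first, then swinging round.

Emit:
arm_command:
  targets:
    - [[0,0,0.54,0,0,0],[0,0,0.54,0,0,0],[0,0,0.54,0,0,0],[0,0,0.54,0,0,0],[0,0,0.54,0,0,0],[0,0,0.54,0,0,0],[0,0,0.54,0,0,0],[0.794,-0.754,0.54,0,0,-0.25],[0.794,-0.754,0.54,0,0,-0.25],[0.794,-0.754,0.54,0,0,-0.25],[0.794,-0.754,0.54,0,0,-0.25],[0.794,-0.754,0.54,0,0,-0.25]]
  jaw: 1

```text
clock: 1.1
position: [315.3, 432.5, 500.8]
ee_rot: [-1.375, -2.824, 0.001]
wrist_force: [0.9, 0.6, 0.5]
opening: 85.5
```

Emit:
arm_command:
  targets:
    - [[0.63,-0.72,-0.3,0,0,-0.3],[0.63,-0.72,-0.3,0,0,-0.3],[0.63,-0.72,-0.3,0,0,-0.3],[0.63,-0.72,-0.3,0,0,-0.3],[0.63,-0.72,-0.3,0,0,-0.3],[0.63,-0.72,-0.3,0,0,-0.3],[0.63,-0.72,-0.3,0,0,-0.3],[0.63,-0.72,-0.3,0,0,-0.3],[0.63,-0.72,-0.3,0,0,-0.3],[0.63,-0.72,-0.3,0,0,-0.3],[0.63,-0.72,-0.3,0,0,-0.3],[0.63,-0.72,-0.3,0,0,-0.3]]

```text
clock: 2.1
position: [629.4, 73.0, 350.5]
ee_rot: [-2.502, -1.899, 0.001]
wrist_force: [1.3, 0.3, 0.2]
opening: 85.5
```

Emit:
arm_command:
  targets:
    - [[0,0,0,0,0,0],[0,0,0,0,0,0],[0,0,0,0,0,0]]

```text
clock: 2.35
position: [628.4, 74.8, 351.1]
ee_rot: [-2.502, -1.898, 0.001]
wrist_force: [-0.9, 0.0, 0.4]
opening: 85.5
```

Run:
```python
from h import *
o=ctrl.get_obs();print(o['position'],o['ee_rot'],abs(o['joint_vel']).max())
snap('wrist','w1');im=cv2.imread('pics/w1.png')
b=cv2.convertScaleAbs(im,alpha=1.5); cv2.imwrite('pics/w1b.png',b)
```

```text
[628.40300205  74.76479643 351.07389745] [-2.50237901e+00 -1.89752858e+00  1.49297768e-03] 0.03437180256972544
```

View pics/w1b.png

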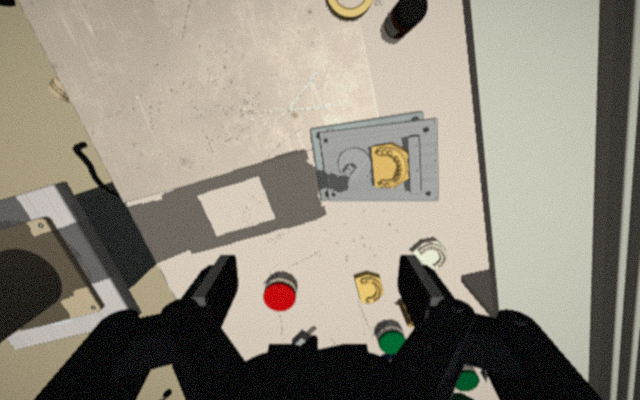

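The wrist view shows the stand, with the cam at about (352,163), the tang in shadow near (347,170) and the clamped cast at (389,165). The red jar is at (280,293). I'll measure the plane and tang from this cloud and the side cloud.

```bash
cat >> h.py <<'E'
def stand(f,u0,u1,v0,v1):
    P=cloud(f)[v0:v1,u0:u1]; V,U=np.mgrid[v0:v1,u0:u1]; s=P.reshape(-1,3); g=np.isfinite(s[:,0])&(s[:,2]>35)&(s[:,2]<115); q=s[g]
    best=(0,);rng=np.random.default_rng(0)
    for _ in range(500):
        a=q[rng.choice(len(q),3,0)];n=np.cross(a[1]-a[0],a[2]-a[0]);l=np.linalg.norm(n)
        if l<100: continue
        n/=l;n*=np.sign(n[2]);k=abs((q-a[0])@n)<2.5
        if n[2]>.85 and n[2]<.95 and k.sum()>best[0]: best=(k.sum(),k)
    k=best[1];c=q[k].mean(0);n=np.linalg.svd(q[k]-c)[2][2];n*=np.sign(n[2])
    h=(s-c)@n; x=np.array([-n[0],-n[1],0]);x-=n*(x@n);x/=np.linalg.norm(x);y=np.cross(n,x)
    L=np.stack([(s-c)@x,(s-c)@y,h],1)
    k2=abs(h)<2.5; r=cv2.minAreaRect(L[k2][:,:2].astype(np.float32))
    print(f,'n',n,'c',c,'tilt',np.degrees(np.arccos(n[2])),'yaw',np.degrees(np.arctan2(x[1],x[0])),'rect',r)
    return L,c,x,y,n,U.ravel(),V.ravel()
E
python3 - <<'E'
from h import *
np.set_printoptions(precision=2,suppress=True,linewidth=200)
for f,b in dict(t0=(222,284,108,192),s0=(285,375,120,190),w1=(305,445,105,210)).items():
    L,c,x,y,n,U,V=stand(f,*b)
    ok=np.isfinite(L[:,0])&(L[:,2]>14)&(L[:,2]<36)&(L[:,0]<20)&(L[:,0]>-60)&(abs(L[:,1])<30)
    m=np.median(L[ok],0);ok&=np.hypot(*(L[:,:2]-m[:2]).T)<14
    print('tang n',ok.sum(),'local',L[ok].mean(0),L[ok].max(0),'world axis@seat',c+x*L[ok,0].mean()+y*L[ok,1].mean()+8*n)
    ck=np.isfinite(L[:,0])&(L[:,2]>20)&(L[:,2]<45)&(L[:,0]>-10)&(L[:,0]<70)
    print('cast xmin',np.percentile(L[ck],[2,50],0))
f='w1';a=load(f)['im'][125:205,305:445]
cv2.imwrite('pics/w1c.png',np.clip(cv2.resize(a,None,fx=5.5,fy=5.5,interpolation=cv2.INTER_CUBIC)[:,:,::-1]*2.0,0,255).astype('uint8'))
E
```

```text
t0 n [-0.42  0.06  0.91] c [709.25  49.83  75.9 ] tilt 25.051231200567354 yaw -7.465565587331088 rect ((2.9098434448242188, 1.6919288635253906), (171.84471130371094, 116.46161651611328), 0.543179988861084)
tang n 65 local [10.98  0.59 16.39] [19.8  13.71 20.58] world axis@seat [715.82  49.57  87.8 ]
cast xmin [[ 15.71 -27.13  20.1 ]
 [ 41.43   0.71  23.15]]
s0 n [-0.42  0.05  0.91] c [702.75  36.75  75.29] tilt 25.091270446703465 yaw -6.425248193983194 rect ((9.419143676757812, 15.775283813476562), (118.61127471923828, 172.25611877441406), 88.66596221923828)
tang n 19 local [13.95 12.88 16.15] [19.4  24.01 17.86] world axis@seat [713.37  48.52  88.45]
cast xmin [[ 21.24 -18.05  20.07]
 [ 44.98  11.36  23.31]]
w1 n [-0.42  0.05  0.91] c [716.26  56.72  79.9 ] tilt 25.01836802286347 yaw -7.05845453259049 rect ((-5.007133483886719, -3.859905242919922), (171.919921875, 115.4491958618164), 0.14101113379001617)
tang n 276 local [ 7.46 -1.72 15.92] [20.   11.61 17.95] world axis@seat [719.4  54.6  90.3]
cast xmin [[  8.07 -38.52  20.06]
 [ 33.83  -0.36  23.23]]
```

View pics/w1c.png

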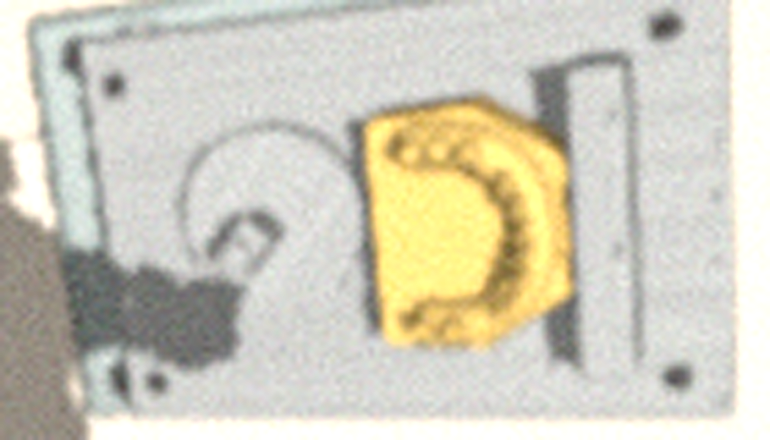

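Emit:
arm_command:
  targets:
    - [[-0.3,-0.75,-0.2,0,0,-0.225],[-0.3,-0.75,-0.2,0,0,-0.225],[-0.3,-0.75,-0.2,0,0,-0.225],[-0.3,-0.75,-0.2,0,0,-0.225],[-0.3,-0.75,-0.2,0,0,-0.225],[-0.3,-0.75,-0.2,0,0,-0.225],[-0.3,-0.75,-0.2,0,0,-0.225],[-0.3,-0.75,-0.2,0,0,-0.225],[-0.3,-0.75,-0.2,0,0,-0.225],[-0.3,-0.75,-0.2,0,0,-0.225],[-0.3,-0.75,-0.2,0,0,-0.225],[-0.3,-0.75,-0.2,0,0,-0.225]]

```text
clock: 3.4
position: [477.9, -300.7, 252.1]
ee_rot: [3.006, 0.912, 0.001]
wrist_force: [0.8, 0.3, 0.2]
opening: 85.9
```

The tang shows at crop (245,245), which is wrist pixel (349.5,169.5). Next I'll refine its axis and look at the key.

Run:
```python
from h import *
np.set_printoptions(precision=1,suppress=True,linewidth=200)
for f,b,w in (('t0',(222,284,108,192),(240,254,155,170)),('s0',(285,375,120,190),(305,325,143,163)),('w1',(305,445,105,210),(340,360,158,180))):
    L,c,x,y,n,U,V=stand(f,*b)
    k=(U>=w[0])&(U<w[1])&(V>=w[2])&(V<w[3])
    ok=k&(L[:,2]>17)&(L[:,2]<36)
    print(f,ok.sum(),'local',L[ok].mean(0),'max',L[ok].max(0),'min',L[ok].min(0),'seat',c+x*L[ok,0].mean()+y*L[ok,1].mean()+8*n, 'pix',U[ok].mean(),V[ok].mean())
    print(L[k][:,2].reshape(w[3]-w[2],-1)[::2,::2].round())
snap('wrist','w2'); P=cloud('w2'); o=load('w2');print(o['p'],o['r'])
m=(P[...,2]>50)&(P[...,2]<80)&(abs(P[...,0]-488)<70)&(abs(P[...,1]+302)<60)
q=P[m];print(m.sum(),np.median(q,0),cv2.minAreaRect(q[:,:2].astype(np.float32)),q[:,:2].mean(0))
```

```text
t0 n [-0.4  0.1  0.9] c [709.2  49.8  75.9] tilt 25.051231200567354 yaw -7.465565587331088 rect ((2.9098434448242188, 1.6919288635253906), (171.84471130371094, 116.46161651611328), 0.543179988861084)
t0 32 local [-31.1   0.3  25.1] max [-23.9   8.5  32.8] min [-38.3  -7.4  17.2] seat [678.   54.3  70. ] pix 246.09375 162.0625
[[ 7.  8. 11.  8. nan  7.  5.]
 [ 6. 10.  5.  9.  6. 10.  7.]
 [ 9.  7.  8. 19. 10.  4. 10.]
 [ 7.  8. 23. 26. 20.  7.  9.]
 [ 9.  6. 27. 26. 25. 15.  9.]
 [ 7. 10. 10. 25.  9.  6.  9.]
 [ 6.  8. 10.  7.  6. 11.  7.]
 [-1. -2. 11.  9.  9.  9.  3.]]
s0 n [-0.4  0.   0.9] c [702.7  36.7  75.3] tilt 25.091270446703465 yaw -6.425248193983194 rect ((9.419143676757812, 15.775283813476562), (118.61127471923828, 172.25611877441406), 88.66596221923828)
s0 32 local [-25.9  14.   23.4] max [-17.5  23.4  32.1] min [-33.1   7.4  17.3] seat [677.6  53.7  71.5] pix 310.9375 147.75
[[-63. -68. -71.   2.  -1.   1.   0.  -0.  -1.  11.]
 [-63.   1.  30.  32.  22.   8.   8.   7.   7.   2.]
 [  2.  -0.  26.  25.  19.   7.   7.   9.   9.   5.]
 [ -1.   8.  25.  20.  17.  11.   9.   8
[... 623 characters left out ...]
.8  57.3  70.9] pix 349.0 170.08641975308643
[[ 9.  8.  8. 10.  8.  9.  7.  8.  9.  7.]
 [ 8.  9.  8.  9.  8.  7.  8.  9.  7.  8.]
 [ 8.  6.  8.  6.  8.  9.  8.  9.  9.  7.]
 [ 8.  8.  9.  8.  8. 18. 14.  8.  7.  8.]
 [ 9. 10.  9.  9. 24. 24. 20. 13. 10.  7.]
 [ 8.  8.  8.  9. 23. 24. 26. 21.  8.  9.]
 [ 7.  8.  8. 31. 30. 26. 25. 12.  7.  7.]
 [-0.  8. 23. 30. 29. 26. 18.  8.  9.  8.]
 [ 1.  7.  7. 25. 24. 23.  8.  8.  9.  8.]
 [ 0. -2.  7.  7. 24.  8.  7.  7.  8.  7.]
 [-0.  1.  0.  7.  8.  9.  8.  8.  9.  9.]]
[ 477.9 -300.7  252.1] [3.  0.9 0. ]
852 [ 490.6 -297.9   66.3] ((488.2340393066406, -299.5638732910156), (88.33071899414062, 13.566112518310547), 34.36738586425781) [ 490.1 -298.5]
```

View pics/w2.png

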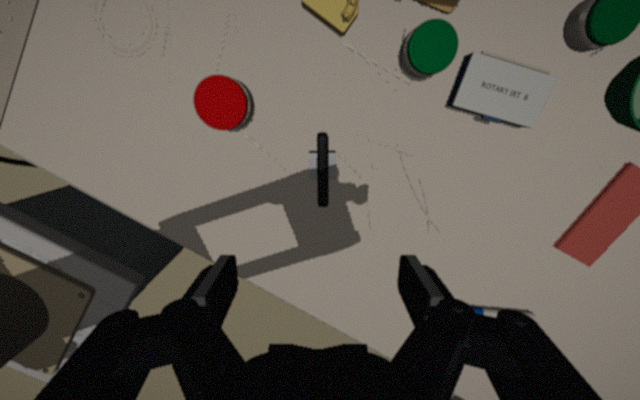

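The wrist view shows the key wing at (322,170), upright in the image and so aligned with tool x. It's centred at about (488.3,-300.7) and the space around it is clear. Descending.

Emit:
arm_command:
  targets:
    - [[0.021,0,-0.25,0,0,0.002],[0.021,0,-0.25,0,0,0.002],[0.021,0,-0.25,0,0,0.002],[0.021,0,-0.25,0,0,0.002],[0.021,0,-0.35,0,0,0.002],[0.021,0,-0.4,0,0,0.002],[0.021,0,-0.42,0,0,0.002],[0.021,0,-0.442,0,0,0.002],[0.021,0,-0.442,0,0,0.002],[0.021,0,-0.442,0,0,0.002],[0.021,0,-0.442,0,0,0.002]]

```text
clock: 4.37
position: [490.9, -301.2, 33.6]
ee_rot: [2.999, 0.925, 0.004]
wrist_force: [0.1, 0.3, -0.3]
opening: 85.4
```

Emit:
arm_command:
  targets:
    - [[-0.005,0.001,-0.006,0,0,0],[-0.005,0.001,-0.006,0,0,0],[-0.005,0.001,-0.006,0,0,0]]

```text
clock: 4.62
position: [486.8, -300.0, 28.4]
ee_rot: [3.002, 0.924, 0.001]
wrist_force: [-0.3, -0.5, 0.4]
opening: 85.7
```

Emit:
arm_command:
  targets:
    - [[0,0,0,0,0,0],[0,0,0,0,0,0],[0,0,0,0,0,0],[0,0,0,0,0,0],[0,0,0,0,0,0],[0,0,0,0,0,0],[0,0,0,0,0,0],[0,0,0,0,0,0],[0,0,0,0,0,0],[0,0,0,0,0,0]]
  jaw: 0
  newtons: 70

```text
clock: 5.45
position: [486.6, -299.7, 27.6]
ee_rot: [-3.002, -0.925, 0.0]
wrist_force: [-0.6, 0.6, -1.0]
opening: 13.2
```

```bash
cat >> h.py <<'E'
SEAT=np.array([677.8,56,70.7]);YAW=np.radians(-7.0)
def frame():
    S=R.from_euler('zy',[YAW,-np.radians(25)]); return S  # columns: x up slope, y level, z axis
def goal(theta,h,off=(0,0),FT=27.6,kx=.8):
    """TCP pose for key foot h mm above seat, wing theta ccw of slope x"""
    S=frame(); M=S.as_matrix()
    t=R.from_euler('z',theta).as_matrix()
    T=M@t@np.diag([1,-1,-1.])
    p=SEAT+M@np.array([off[0],off[1],h+FT])-kx*T[:,0]
    return p,T
def delta(p,T,o=None):
    o=o or ctrl.get_obs()
    d=(p-o['position'])/500; r=(R.from_matrix(T)*R.from_rotvec(o['ee_rot']).inv()).as_rotvec()/np.pi
    return np.round(d,4),np.round(r,4)
def local():
    o=ctrl.get_obs();M=frame().as_matrix();T=R.from_rotvec(o['ee_rot']).as_matrix();Q=M.T@T
    f=o['position']+.8*T[:,0]+27.6*T[:,2]
    print('t',round(o['clock'],2),'foot local',(M.T@(f-SEAT)).round(2),'theta',round(np.arctan2(Q[1,0],Q[0,0]),3),'z',Q[:,2].round(3),'F',(M.T@o['wrist_force']).round(1),'M',(M.T@o['moment']).round(2),'open',round(o['opening'],1))
E
python3 - <<'E'
from h import *
local();print(delta(*goal(1.25,60)),goal(1.25,60)[0])
E
```

```text
t 5.45 foot local [-157.76 -377.26   16.48] theta 0.766 z [-0.42  -0.051 -0.906] F [-1.   0.5 -0.6] M [-0.06 -0.09  0.05] open 13.2
(array([0.3077, 0.7099, 0.2446]), array([-0.0368, -0.1356,  0.166 ])) [640.46786796  55.27721368 149.94764664]
```

Emit:
arm_command:
  targets:
    - [[0,0,0.15,0,0,0],[0,0,0.3,0,0,0],[0,0,0.38,0,0,0],[0,0,0.38,0,0,0],[0,0,0.38,0,0,0],[0,0,0.38,0,0,0]]

```text
clock: 5.95
position: [489.4, -301.7, 225.7]
ee_rot: [2.993, 0.922, 0.011]
wrist_force: [1.3, -0.8, -1.3]
opening: 13.0
```

Emit:
arm_command:
  targets:
    - [[0.308,0.71,0,-0.037,-0.136,0.166],[0.308,0.71,0,-0.037,-0.136,0.166],[0.308,0.71,0,-0.037,-0.136,0.166],[0.308,0.71,0,-0.037,-0.136,0.166],[0.308,0.71,0,-0.037,-0.136,0.166],[0.308,0.71,0,-0.037,-0.136,0.166],[0.308,0.71,0,-0.037,-0.136,0.166],[0.308,0.71,0,-0.037,-0.136,0.166],[0.308,0.71,0,-0.037,-0.136,0.166],[0.308,0.71,-0.08,-0.037,-0.136,0.166],[0.308,0.71,-0.136,-0.037,-0.136,0.166],[0.308,0.71,-0.136,-0.037,-0.136,0.166]]

```text
clock: 6.95
position: [634.7, 57.0, 139.4]
ee_rot: [2.424, 1.537, 0.521]
wrist_force: [-2.0, -1.0, -4.1]
opening: 12.9
```

Emit:
arm_command:
  targets:
    - [[0,0,0,0,0,0],[0,0,0,0,0,0],[0,0,0,0,0,0],[0,0,0,0,0,0]]

```text
clock: 7.28
position: [642.2, 54.5, 152.8]
ee_rot: [2.414, 1.525, 0.542]
wrist_force: [-0.1, 0.6, -0.9]
opening: 13.0
```

Run:
```python
from h import *
local();print(delta(*goal(1.25,60)),delta(*goal(1.25,30)))
snap('wrist','w3');snap('side','s3')
a=cv2.imread('pics/w3.png')[120:320,160:480];b=cv2.imread('pics/s3.png')[75:200,250:450]
c=np.vstack([cv2.convertScaleAbs(cv2.resize(a,(480,300)),alpha=1.6),cv2.convertScaleAbs(cv2.resize(b,(480,300)),alpha=1.2)])
cv2.imwrite('pics/c3.png',c)
P=cloud('w3');
```

```text
t 7.28 foot local [ 3.01 -0.45 61.87] theta 1.249 z [ 0.006 -0.    -1.   ] F [-0.5  0.5 -0.8] M [-0.03  0.38 -0.04] open 13.0
(array([-0.0035,  0.0016, -0.0057]), array([0.0001, 0.0018, 0.0004])) (array([ 0.0219,  0.0016, -0.0601]), array([0.0001, 0.0018, 0.0004]))
```

View pics/c3.png

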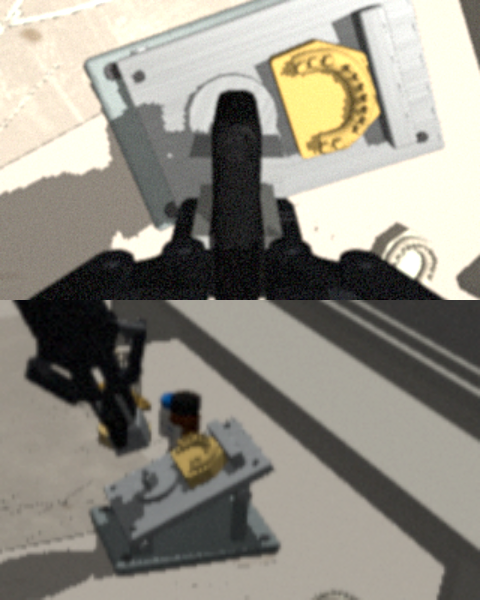

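The key is held square, the wing is parallel to the tool, and it's hovering over the spindle. Lowering to just above the pilot pin.

Emit:
arm_command:
  targets:
    - [[0.007,0.0016,-0.023,0,0.0018,0],[0.015,0.0016,-0.043,0,0.0018,0],[0.022,0.0016,-0.06,0,0.0018,0],[0.022,0.0016,-0.06,0,0.0018,0],[0.022,0.0016,-0.06,0,0.0018,0],[0.022,0.0016,-0.06,0,0.0018,0]]

```text
clock: 7.88
position: [651.6, 56.1, 119.7]
ee_rot: [2.42, 1.53, 0.53]
wrist_force: [-0.0, -0.3, -1.3]
opening: 13.2
```

Run:
```python
from h import *
local()
snap('side','s4'); snap('top','t4')
# key hub vs tang in side image: enlarge
b=cv2.imread('pics/s4.png')[110:180,280:380]
c=cv2.imread('pics/t4.png')[125:185,215:285]
cv2.imwrite('pics/c4.png',np.hstack([cv2.convertScaleAbs(cv2.resize(b,(500,350),interpolation=cv2.INTER_CUBIC),alpha=1.6),cv2.convertScaleAbs(cv2.resize(c,(300,350),interpolation=cv2.INTER_CUBIC),alpha=1.6)]))
print(delta(*goal(1.25,15)))
```

```text
t 7.88 foot local [-2.92  0.45 27.85] theta 1.25 z [-0.004 -0.001 -1.   ] F [-0.5 -0.3 -1.2] M [-0.09  0.27  0.01] open 13.2
(array([ 0.0151, -0.0017, -0.0224]), array([ 0.0001, -0.0011,  0.    ]))
```

View pics/c4.png

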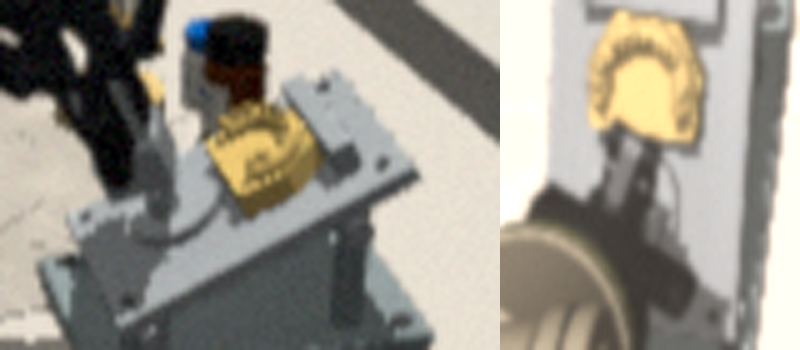

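The crops show the hub just above the tang (side crop, about (155,180)), roughly in line with it. I'll correct the settled error and descend onto the pin.

Emit:
arm_command:
  targets:
    - [[0,0,0,0,0,0],[0,0,0,0,0,0],[0,0,0,0,0,0]]

```text
clock: 8.23
position: [651.7, 56.2, 120.1]
ee_rot: [2.419, 1.53, 0.531]
wrist_force: [-0.7, 0.4, -1.2]
opening: 13.5
```

Run:
```python
from h import *
local();print(delta(*goal(1.25,24)),delta(*goal(1.25,18)))
```

```text
t 8.23 foot local [-2.6   0.55 28.18] theta 1.25 z [-0.004 -0.001 -1.   ] F [-1.1  0.3 -0.8] M [ 0.01  0.35 -0.02] open 13.5
(array([ 0.0079, -0.0017, -0.0055]), array([ 0.0001, -0.0012,  0.    ])) (array([ 0.013 , -0.0017, -0.0164]), array([ 0.0001, -0.0012,  0.    ]))
```

Emit:
arm_command:
  targets:
    - [[0.005,-0.0017,0.002,0,-0.0012,0],[0.005,-0.0017,0.002,0,-0.0012,0],[0.008,-0.0017,-0.0055,0,-0.0012,0],[0.0105,-0.0017,-0.011,0,-0.0012,0],[0.013,-0.0017,-0.0164,0,-0.0012,0],[0.013,-0.0017,-0.0164,0,-0.0012,0],[0.013,-0.0017,-0.0164,0,-0.0012,0]]

```text
clock: 8.82
position: [657.8, 55.3, 110.8]
ee_rot: [2.418, 1.529, 0.534]
wrist_force: [0.5, 0.9, -1.1]
opening: 13.2
```

Run:
```python
from h import *
local();print(delta(*goal(1.25,15)))
```

```text
t 8.82 foot local [-0.89 -0.11 17.18] theta 1.25 z [-0.002 -0.    -1.   ] F [-0.1  0.9 -1.2] M [-0.05  0.28 -0.04] open 13.2
(array([ 0.0034, -0.    , -0.0032]), array([ 0.0001, -0.0005,  0.    ]))
```

Emit:
arm_command:
  targets:
    - [[0.0025,0,-0.0025,0,-0.0005,0],[0.0034,0,-0.004,0,-0.0005,0],[0.0034,0,-0.004,0,-0.0005,0],[0.0034,0,-0.004,0,-0.0005,0]]

```text
clock: 9.15
position: [659.8, 55.3, 109.5]
ee_rot: [2.416, 1.528, 0.537]
wrist_force: [0.8, -0.8, -1.6]
opening: 13.2
```

Run:
```python
from h import *
local();print(delta(*goal(1.25,13)))
```

```text
t 9.15 foot local [ 0.5   0.08 15.16] theta 1.25 z [ 0.001 -0.    -1.   ] F [ 0.2 -0.8 -1.8] M [-0.11  0.31  0.02] open 13.2
(array([ 0.001 , -0.    , -0.0043]), array([0.0001, 0.0003, 0.    ]))
```

Emit:
arm_command:
  targets:
    - [[0.0003,0,-0.002,0,0,0],[0.0008,0,-0.004,0,0,0],[0.0008,0,-0.004,0,0,0],[0.0008,0,-0.004,0,0,0]]

```text
clock: 9.48
position: [660.5, 55.3, 108.9]
ee_rot: [2.416, 1.528, 0.538]
wrist_force: [-10.6, -0.4, 9.3]
opening: 13.6
```

Run:
```python
from h import *
local();print(delta(*goal(1.25,13)))
```

```text
t 9.48 foot local [ 0.82  0.15 14.33] theta 1.25 z [ 0.002 -0.    -1.   ] F [-5.6 -1.1 12.9] M [-0.19  1.26  0.03] open 13.6
(array([-0.0003, -0.0001, -0.0031]), array([ 0.0001,  0.0006, -0.    ]))
```

Emit:
arm_command:
  targets:
    - [[-0.0013,0.0001,0.0005,0,0,0],[-0.0013,0.0001,0.0005,0.005,-0.0007,-0.0115],[-0.0013,0.0001,0.0005,0.011,-0.0013,-0.023],[-0.0013,0.0001,0.0005,0.016,-0.002,-0.0346],[-0.0013,0.0001,0.0005,0.016,-0.002,-0.0346],[-0.0013,0.0001,0.0005,0.016,-0.002,-0.0346]]

```text
clock: 9.98
position: [659.8, 55.0, 108.8]
ee_rot: [2.515, 1.386, 0.567]
wrist_force: [-6.7, -2.8, 7.2]
opening: 13.6
```

```bash
python3 -c "
from h import *
local()"
```

```text
t 9.98 foot local [ 0.46 -0.33 14.52] theta 1.13 z [ 0.008 -0.001 -1.   ] F [-2.6 -3.2  9.4] M [-0.44  0.96  0.01] open 13.6
```

Emit:
arm_command:
  targets:
    - [[-0.0005,-0.0004,0.0001,0,0,0],[-0.0005,-0.0004,0.0001,0.005,-0.0007,-0.0115],[-0.0005,-0.0004,0.0001,0.011,-0.0013,-0.023],[-0.0005,-0.0004,0.0001,0.016,-0.002,-0.0346],[-0.0005,-0.0004,0.0001,0.016,-0.002,-0.0346],[-0.0005,-0.0004,0.0001,0.016,-0.002,-0.0346]]

```text
clock: 10.48
position: [659.2, 54.8, 108.4]
ee_rot: [2.607, 1.239, 0.594]
wrist_force: [-7.6, -2.7, 6.4]
opening: 13.4
```

```bash
python3 -c "
from h import *
local()"
```

```text
t 10.48 foot local [ 0.07 -0.64 14.46] theta 1.01 z [ 0.014 -0.002 -1.   ] F [-3.9 -3.2  9. ] M [-0.47  1.03  0.06] open 13.4
```

```bash
python3 -c "
from h import *
print(delta(*goal(.89,14,(-.3,-.8))))"
```

```text
(array([ 0.0002, -0.0003, -0.0009]), array([ 0.0174,  0.0042, -0.0342]))
```

Emit:
arm_command:
  targets:
    - [[0,0,0,0.005,0.001,-0.0115],[0,0,0,0.011,0.002,-0.023],[0,0,0,0.0174,0.004,-0.0342],[0,0,0,0.0174,0.004,-0.0342],[0,0,0,0.0174,0.004,-0.0342]]

```text
clock: 10.9
position: [659.4, 55.0, 108.4]
ee_rot: [2.706, 1.093, 0.601]
wrist_force: [-5.7, 0.0, 4.3]
opening: 13.0
```

```bash
python3 -c "
from h import *
local();print(delta(*goal(.77,14,(-.3,-.8))))"
```

```text
t 10.9 foot local [-0.09 -0.44 14.39] theta 0.89 z [ 0.001  0.001 -1.   ] F [-3.4 -0.4  6.4] M [-0.2   0.88 -0.05] open 13.0
(array([-0.0002, -0.0005, -0.0009]), array([ 0.016 ,  0.0003, -0.0346]))
```

Emit:
arm_command:
  targets:
    - [[-0.0005,0,-0.0003,0.005,0,-0.0115],[-0.0005,0,-0.0003,0.011,0,-0.023],[-0.0005,0,-0.0003,0.016,0,-0.0346],[-0.0005,0,-0.0003,0.016,0,-0.0346],[-0.0005,0,-0.0003,0.016,0,-0.0346]]

```text
clock: 11.32
position: [659.0, 55.1, 108.1]
ee_rot: [2.786, 0.936, 0.619]
wrist_force: [-5.4, -0.2, 4.4]
opening: 13.5
```

```bash
python3 -c "
from h import *
local();print(delta(*goal(.65,14,(-.3,-.8))))"
```

```text
t 11.32 foot local [-0.46 -0.45 14.27] theta 0.77 z [ 0.001  0.    -1.   ] F [-3.  -0.6  6.3] M [-0.16  0.82  0.02] open 13.5
(array([ 0.0004, -0.0006, -0.0004]), array([ 0.0162,  0.0002, -0.0347]))
```

Emit:
arm_command:
  targets:
    - [[-0.0003,-0.0003,-0.0003,0.005,0,-0.0115],[-0.0003,-0.0003,-0.0003,0.011,0,-0.023],[-0.0003,-0.0003,-0.0003,0.016,0,-0.0346],[-0.0003,-0.0003,-0.0003,0.016,0,-0.0346],[-0.0003,-0.0003,-0.0003,0.016,0,-0.0346]]

```text
clock: 11.73
position: [658.6, 55.2, 107.7]
ee_rot: [2.859, 0.773, 0.634]
wrist_force: [-6.5, 1.2, 3.2]
opening: 13.9
```

```bash
python3 -c "
from h import *
local();print(delta(*goal(.53,14,(-.3,-.8))))"
```

```text
t 11.73 foot local [-1.01 -0.48 14.07] theta 0.65 z [ 0. -0. -1.] F [-4.7  0.7  5.7] M [ 0.06  0.97 -0.07] open 13.9
(array([ 0.0012, -0.0006,  0.0004]), array([ 0.0162,  0.    , -0.0347]))
```

Emit:
arm_command:
  targets:
    - [[-0.0009,0.0001,-0.0004,0,0,0],[-0.0018,0.0002,-0.0008,0,0,0],[-0.0027,0.0003,-0.0013,0,0,0],[-0.0027,0.0003,-0.0013,0,0,0],[-0.0027,0.0003,-0.0013,0,0,0]]

```text
clock: 12.15
position: [658.1, 55.2, 107.6]
ee_rot: [2.857, 0.773, 0.636]
wrist_force: [-2.2, 0.8, 4.2]
opening: 13.8
```

```bash
python3 -c "
from h import *
local();"
```

```text
t 12.15 foot local [-1.42 -0.57 14.15] theta 0.651 z [ 0.002  0.    -1.   ] F [-0.4  0.8  4.8] M [0.24 0.22 0.01] open 13.8
```

Emit:
arm_command:
  targets:
    - [[0.0003,0,-0.0007,0,0,0],[0.0003,0,-0.0007,0,0,0],[0.0003,0,-0.0007,0,0,0]]

```text
clock: 12.4
position: [658.3, 55.2, 107.4]
ee_rot: [2.857, 0.773, 0.637]
wrist_force: [-4.8, 1.0, 5.6]
opening: 13.1
```

```bash
python3 -c "
from h import *
local();print(delta(*goal(.77,14,(-1.5,-.6))))"
```

```text
t 12.4 foot local [-1.31 -0.53 13.91] theta 0.65 z [ 0.002  0.    -1.   ] F [-2.1  0.8  7.1] M [0.3  0.36 0.03] open 13.1
(array([-0.0002, -0.0003,  0.0001]), array([-0.0161,  0.0007,  0.0345]))
```

Emit:
arm_command:
  targets:
    - [[-0.0003,0,-0.0001,-0.005,0,0.0115],[-0.0003,0,-0.0001,-0.011,0,0.023],[-0.0003,0,-0.0001,-0.016,0,0.0346],[-0.0003,0,-0.0001,-0.016,0,0.0346],[-0.0003,0,-0.0001,-0.016,0,0.0346]]

```text
clock: 12.82
position: [658.0, 55.3, 106.7]
ee_rot: [2.787, 0.934, 0.62]
wrist_force: [0.7, 2.0, 2.4]
opening: 13.3
```

```bash
python3 -c "
from h import *
local();print(delta(*goal(.89,14,(-1.5,-.6))))"
```

```text
t 12.82 foot local [-2.   -0.42 13.44] theta 0.769 z [ 0.002  0.001 -1.   ] F [1.4 2.2 1.9] M [ 0.57 -0.15  0.02] open 13.3
(array([ 0.0006, -0.0006,  0.0015]), array([-0.0164,  0.0005,  0.0348]))
```

Emit:
arm_command:
  targets:
    - [[0.0004,0.0002,-0.0009,0,0,0],[0.0008,0.0002,-0.0018,0,0,0],[0.0008,0.0002,-0.0018,0,0,0],[0.0008,0.0002,-0.0018,0,0,0]]

```text
clock: 13.15
position: [658.3, 55.5, 105.8]
ee_rot: [2.786, 0.935, 0.62]
wrist_force: [3.8, 4.2, 0.5]
opening: 13.4
```

```bash
python3 -c "
from h import *
local();print(delta(*goal(.89,13,(-1.5,-.6))))"
```

```text
t 13.15 foot local [-2.12 -0.31 12.4 ] theta 0.77 z [ 0.001  0.001 -1.   ] F [ 3.1  4.6 -1.1] M [ 0.89 -0.43 -0.05] open 13.4
(array([ 0.0007, -0.0008,  0.0017]), array([-0.0163,  0.0005,  0.0346]))
```

Emit:
arm_command:
  targets:
    - [[0.0015,0.0014,0.0006,0,0,0],[0.0023,0.0013,-0.0012,0,0,0],[0.0032,0.0012,-0.003,0,0,0],[0.004,0.0011,-0.0048,0,0,0],[0.0049,0.001,-0.0066,0,0,0],[0.0049,0.001,-0.0066,0,0,0],[0.0049,0.001,-0.0066,0,0,0]]

```text
clock: 13.73
position: [660.3, 55.7, 101.9]
ee_rot: [2.786, 0.936, 0.618]
wrist_force: [4.5, 2.5, -1.4]
opening: 13.1
```

```bash
python3 -c "
from h import *
local()"
```

```text
t 13.73 foot local [-2.01 -0.04  8.09] theta 0.77 z [ 0.  0. -1.] F [ 3.2  2.9 -3.2] M [ 0.54 -0.26  0.04] open 13.1
```

Emit:
arm_command:
  targets:
    - [[0.0015,0.0006,0.0007,0,0,0],[0.0026,0.0004,-0.0018,0,0,0],[0.0038,0.0003,-0.0044,0,0,0],[0.005,0.0002,-0.007,0,0,0],[0.0062,0,-0.0095,0,0,0],[0.0074,-0.0001,-0.012,0,0,0],[0.0074,-0.0001,-0.012,0,0,0],[0.0074,-0.0001,-0.012,0,0,0]]

```text
clock: 14.4
position: [663.7, 55.8, 95.5]
ee_rot: [2.787, 0.936, 0.617]
wrist_force: [0.6, 2.2, -3.0]
opening: 13.2
```

```bash
python3 -c "
from h import *
local()"
```

```text
t 14.4 foot local [-1.7   0.04  0.86] theta 0.77 z [-0.001  0.    -1.   ] F [-1.   2.1 -3. ] M [0.4  0.46 0.02] open 13.2
```

Nearly home and still free along the axis. I'll keep pushing until it meets the cam.

Emit:
arm_command:
  targets:
    - [[0.0008,0,-0.0018,0,0,0],[0.0017,0,-0.0036,0,0,0],[0.0025,0,-0.0054,0,0,0],[0.003,0,-0.0066,0,0,0],[0.003,0,-0.0066,0,0,0],[0.003,0,-0.0066,0,0,0]]

```text
clock: 14.9
position: [664.8, 56.0, 94.3]
ee_rot: [2.787, 0.937, 0.617]
wrist_force: [-24.2, 2.5, 21.0]
opening: 13.4
```

```bash
python3 -c "
from h import *
local()"
```

```text
t 14.9 foot local [-1.21  0.32 -0.68] theta 0.771 z [-0.001  0.    -1.   ] F [-13.2   0.9  29.2] M [-0.33  2.8  -0.02] open 13.4
```

Emit:
arm_command:
  targets:
    - [[-0.0018,0.0002,-0.0008,0,0,0],[-0.0036,0.0004,-0.0012,0,0,0],[-0.0036,0.0004,-0.0012,0,0,0],[-0.0036,0.0004,-0.0012,0,0,0]]

```text
clock: 15.23
position: [664.5, 55.9, 94.4]
ee_rot: [2.785, 0.936, 0.621]
wrist_force: [-12.4, 2.0, 11.5]
opening: 13.5
```

```bash
python3 -c "
from h import *
local()
snap('side','s5');snap('top','t5')
b=cv2.imread('pics/s5.png')[100:180,270:380]
cv2.imwrite('pics/c5.png',cv2.convertScaleAbs(cv2.resize(b,(770,560),interpolation=cv2.INTER_CUBIC),alpha=1.6))
"
```

```text
t 15.23 foot local [-1.39  0.26 -0.5 ] theta 0.771 z [ 0.002  0.    -1.   ] F [-6.5  1.2 15.7] M [-0.07  1.3   0.  ] open 13.5
```

View pics/c5.png

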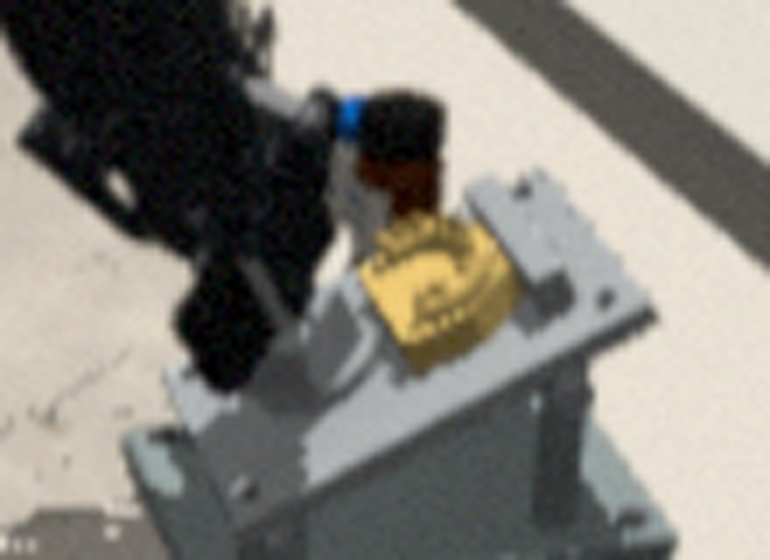

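Side crop: the hub sits flat on the cam at about (330,350). Axial contact is firm and the depth matches home. Working out the clockwise turn.

```bash
python3 -c "
from h import *
p0,T0=goal(.771,0)
for th in (.6,.4,.2,0,-.04):
    p,T=goal(th,.4); print(th,((p-p0)/500).round(4),((R.from_matrix(T)*R.from_matrix(T0).inv()).as_rotvec()/np.pi).round(4))
"
```

```text
0.6 [-0.0005  0.0002  0.0007] [ 0.023  -0.     -0.0493]
0.4 [-0.0006  0.0005  0.0006] [ 0.0499  0.     -0.107 ]
0.2 [-0.0006  0.0008  0.0006] [ 0.0768  0.     -0.1647]
0 [-0.0006  0.0012  0.0006] [ 0.1037 -0.     -0.2224]
-0.04 [-0.0006  0.0012  0.0006] [ 0.1091  0.     -0.234 ]
```

I found a mistake: `frame()` used extrinsic Euler angles, so the tool leans about 3° sideways from the true spindle axis. I'll fix that and realign before turning.

```bash
sed -i "s/from_euler('zy'/from_euler('ZY'/" h.py; python3 -c "
from h import *
print(frame().as_matrix()[:,2]);local()
o=ctrl.get_obs();M=frame().as_matrix();T=R.from_rotvec(o['ee_rot']).as_matrix();Q=M.T@T
f=M.T@(o['position']+.8*T[:,0]+27.6*T[:,2]-SEAT);th=np.arctan2(Q[1,0],Q[0,0])
print(delta(*goal(th,f[2]+.5,f[:2])))
"
```

```text
[-0.41946813  0.05150421  0.90630779]
t 15.33 foot local [-1.47  0.27 -0.53] theta 0.758 z [-0.001  0.052 -0.999] F [-5.5  0.4 17.3] M [-0.08  1.3   0.04] open 13.2
(array([-0.0002,  0.0029,  0.001 ]), array([-0.0148,  0.0016, -0.0072]))
```

Emit:
arm_command:
  targets:
    - [[-0.0001,0.0015,0.0008,-0.007,0.0008,-0.0036],[-0.0002,0.0029,0.001,-0.0148,0.0016,-0.0072],[-0.0002,0.0029,0.001,-0.0148,0.0016,-0.0072],[-0.0002,0.0029,0.001,-0.0148,0.0016,-0.0072]]

```text
clock: 15.67
position: [664.3, 57.4, 93.6]
ee_rot: [2.754, 0.908, 0.581]
wrist_force: [-1.2, -1.2, 3.3]
opening: 13.3
```

```bash
python3 -c "
from h import *
local()"
```

```text
t 15.67 foot local [-2.02  0.3  -1.08] theta 0.759 z [-0.  0. -1.] F [ 0.4 -1.4  3.5] M [ 0.03  0.35 -0.04] open 13.3
```

Emit:
arm_command:
  targets:
    - [[0.0008,-0.0001,-0.0018,0,0,0],[0.0012,-0.0001,-0.0027,0,0,0],[0.0012,-0.0001,-0.0027,0,0,0],[0.0012,-0.0001,-0.0027,0,0,0]]

```text
clock: 16.0
position: [664.5, 57.4, 93.6]
ee_rot: [2.755, 0.907, 0.581]
wrist_force: [-20.3, 1.0, 20.8]
opening: 12.9
```

```bash
python3 -c "
from h import *
local()
p0,T0=goal(.759,0)
for th in (.6,.4,.2,0,-.04):
    p,T=goal(th,.5); print(th,((p-p0)/500).round(4),((R.from_matrix(T)*R.from_matrix(T0).inv()).as_rotvec()/np.pi).round(4))
"
```

```text
t 16.0 foot local [-1.92  0.33 -1.2 ] theta 0.758 z [-0.001  0.001 -1.   ] F [-9.6 -1.5 27.4] M [-0.06  1.83  0.09] open 12.9
0.6 [-0.0005  0.0003  0.0008] [ 0.0212 -0.0026 -0.0459]
0.4 [-0.0006  0.0006  0.0008] [ 0.0479 -0.0059 -0.1036]
0.2 [-0.0007  0.0009  0.0007] [ 0.0746 -0.0092 -0.1613]
0 [-0.0007  0.0012  0.0007] [ 0.1013 -0.0124 -0.219 ]
-0.04 [-0.0007  0.0013  0.0007] [ 0.1067 -0.0131 -0.2305]
```

Hard stop at home, with 27 N axial and the key square. Turning clockwise under light axial load.

Emit:
arm_command:
  targets:
    - [[-0.0009,0.0001,0.0013,0,0,0],[-0.0009,0.0002,0.0013,0.0106,-0.0013,-0.023],[-0.0009,0.0003,0.0013,0.0212,-0.0026,-0.0459],[-0.0009,0.0004,0.0013,0.0301,-0.0037,-0.065],[-0.0009,0.0005,0.0013,0.039,-0.0048,-0.0843],[-0.0009,0.0006,0.0013,0.0479,-0.0059,-0.1036],[-0.0009,0.0006,0.0013,0.0479,-0.0059,-0.1036]]

```text
clock: 16.58
position: [664.3, 57.8, 93.6]
ee_rot: [2.938, 0.403, 0.636]
wrist_force: [-9.6, 2.3, 10.4]
opening: 13.3
```

```bash
python3 -c "
from h import *
local()"
```

```text
t 16.58 foot local [-1.91  0.49 -1.13] theta 0.394 z [-0.     0.002 -1.   ] F [-4.5  1.1 13.6] M [ 0.27  0.9  -0.04] open 13.3
```

Emit:
arm_command:
  targets:
    - [[0,0.0001,0,0.0089,-0.0011,-0.0192],[0,0.0002,0,0.0178,-0.0022,-0.0385],[0,0.0003,0,0.0267,-0.0033,-0.0577],[0,0.0004,0,0.0356,-0.0044,-0.077],[-0.0001,0.0005,0,0.0445,-0.0055,-0.0963],[-0.0001,0.0006,0,0.0507,-0.0063,-0.1097],[-0.0001,0.0006,0,0.0507,-0.0063,-0.1097],[-0.0001,0.0006,0,0.0507,-0.0063,-0.1097]]

```text
clock: 17.25
position: [664.3, 58.5, 93.5]
ee_rot: [3.036, -0.157, 0.673]
wrist_force: [-9.4, 5.3, 10.7]
opening: 13.0
```

```bash
python3 -c "
from h import *
local();print(ctrl.get_obs()['joint_efforts'][5])"
```

```text
t 17.25 foot local [-1.98  0.89 -1.12] theta 0.018 z [ 0.     0.002 -1.   ] F [-4.5  4.2 13.9] M [ 0.53  0.98 -0.09] open 13.0
0.15240476466715336
```

Emit:
arm_command:
  targets:
    - [[0,0.0008,0,0.005,-0.0006,-0.011],[0,0.0008,0,0.0105,-0.0013,-0.0225],[0,0.0008,0,0.0158,-0.0019,-0.034],[0,0.0008,0,0.0158,-0.0019,-0.034],[0,0.0008,0,0.0158,-0.0019,-0.034]]

```text
clock: 17.67
position: [664.5, 58.9, 93.6]
ee_rot: [3.046, -0.338, 0.68]
wrist_force: [-7.5, 4.3, 9.2]
opening: 13.0
```

```bash
python3 -c "
from h import *
local();print(ctrl.get_obs()['joint_efforts'][5])"
```

```text
t 17.67 foot local [-1.86  1.21 -1.13] theta -0.1 z [ 0.     0.003 -1.   ] F [-3.4  3.3 11.7] M [ 0.55  0.75 -0.09] open 13.0
0.1257354486733675
```

Torque is still only at the friction level. Slot play is about 0.15 rad, so the tang lags the key. Continuing in small steps to the stop.

Emit:
arm_command:
  targets:
    - [[0,0.0003,0,0.0027,-0.0003,-0.0058],[0,0.0003,0,0.0053,-0.0007,-0.0115],[0,0.0003,0,0.0053,-0.0007,-0.0115],[0,0.0003,0,0.0053,-0.0007,-0.0115]]

```text
clock: 18.0
position: [664.5, 58.9, 93.6]
ee_rot: [-3.035, 0.398, -0.679]
wrist_force: [-6.9, 3.2, 9.1]
opening: 12.9
```

```bash
python3 -c "
from h import *
local();print(ctrl.get_obs()['joint_efforts'][5])"
```

```text
t 18.0 foot local [-1.84  1.25 -1.13] theta -0.139 z [ 0.001  0.003 -1.   ] F [-2.7  2.3 11.3] M [ 0.48  0.76 -0.11] open 12.9
0.021950899972580373
```

Emit:
arm_command:
  targets:
    - [[0,0.0003,0,0.0027,-0.0003,-0.0058],[0,0.0003,0,0.0053,-0.0007,-0.0115],[0,0.0003,0,0.0053,-0.0007,-0.0115],[0,0.0003,0,0.0053,-0.0007,-0.0115]]

```text
clock: 18.33
position: [664.5, 59.0, 93.6]
ee_rot: [-3.018, 0.457, -0.678]
wrist_force: [-7.8, 2.7, 8.6]
opening: 13.5
```

```bash
python3 -c "
from h import *
local();print(ctrl.get_obs()['joint_efforts'][5])"
```

```text
t 18.33 foot local [-1.85  1.29 -1.14] theta -0.179 z [ 0.001  0.003 -1.   ] F [-3.7  1.7 11.2] M [ 0.41  0.76 -0.06] open 13.5
0.017900126986205578
```

Emit:
arm_command:
  targets:
    - [[0,0.0002,0,0.0027,-0.0003,-0.0058],[0,0.0002,0,0.0053,-0.0007,-0.0115],[0,0.0002,0,0.0053,-0.0007,-0.0115],[0,0.0002,0,0.0053,-0.0007,-0.0115]]

```text
clock: 18.67
position: [664.6, 59.1, 93.6]
ee_rot: [-3.0, 0.516, -0.676]
wrist_force: [-6.1, 3.4, 8.4]
opening: 13.4
```

```bash
python3 -c "
from h import *
local();print(ctrl.get_obs()['joint_efforts'][5])
snap('wrist','w6');snap('side','s6')
a=cv2.imread('pics/w6.png')[100:340,140:500];b=cv2.imread('pics/s6.png')[100:180,270:390]
cv2.imwrite('pics/c6.png',np.hstack([cv2.convertScaleAbs(cv2.resize(a,(450,300)),alpha=1.8),cv2.convertScaleAbs(cv2.resize(b,(350,300)),alpha=1.6)]))"
```

```text
t 18.67 foot local [-1.74  1.32 -1.14] theta -0.219 z [ 0.001  0.002 -1.   ] F [-2.3  2.7 10.4] M [0.46 0.65 0.09] open 13.4
0.17806100193411112
```

View pics/c6.png

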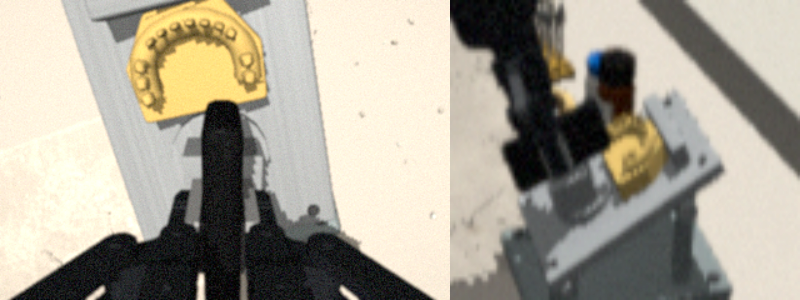

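The view shows the wing about 12° past the slope line, consistent with slot play, and the cam lobe turned to the cast. Torque is now turning positive, so one more small step to feel for the stop.

Emit:
arm_command:
  targets:
    - [[0,0,0,0.0027,-0.0003,-0.0058],[0,0,0,0.004,-0.0005,-0.0087],[0,0,0,0.004,-0.0005,-0.0087],[0,0,0,0.004,-0.0005,-0.0087]]

```text
clock: 19.1
position: [664.7, 59.1, 93.7]
ee_rot: [-2.986, 0.559, -0.674]
wrist_force: [-6.6, 4.7, 8.0]
opening: 13.4
```

```bash
python3 -c "
from h import *
local();print(ctrl.get_obs()['joint_efforts'])"
```

```text
t 19.1 foot local [-1.63  1.34 -1.12] theta -0.249 z [ 0.001  0.002 -1.   ] F [-3.1  3.9 10.3] M [0.5  0.58 0.33] open 13.4
[ -3.06389429 -46.96968198 -45.91483712  -1.10797081  -3.56137298
   0.33654221]
```

Emit:
arm_command:
  targets:
    - [[0,0,0,0.004,-0.0005,-0.0087],[0,0,0,0.008,-0.001,-0.0174],[0,0,0,0.008,-0.001,-0.0174],[0,0,0,0.008,-0.001,-0.0174]]

```text
clock: 19.43
position: [664.9, 59.1, 93.8]
ee_rot: [-2.956, 0.646, -0.671]
wrist_force: [-3.3, 3.6, 7.9]
opening: 13.4
```

```bash
python3 -c "
from h import *
local();print(ctrl.get_obs()['joint_efforts'][5])"
```

```text
t 19.43 foot local [-1.41  1.3  -1.12] theta -0.308 z [ 0.002  0.002 -1.   ] F [0.  3.1 8.7] M [0.49 0.44 0.54] open 13.4
0.6915766932070255
```

Torque has risen to 0.54–0.69 N m, well above the 0.12 N m turning torque, so the spindle is on its stop. I'll ease the wing back through the slot play to the slope line with the axial load reduced.

Emit:
arm_command:
  targets:
    - [[-0.0003,0,0.0007,-0.006,0.0007,0.013],[-0.0003,-0.0003,0.0007,-0.013,0.0016,0.028],[-0.0003,-0.0006,0.0007,-0.02,0.0025,0.043],[-0.0003,-0.0008,0.0007,-0.027,0.0034,0.058],[-0.0003,-0.0008,0.0007,-0.034,0.0043,0.0735],[-0.0003,-0.0008,0.0007,-0.0411,0.0051,0.0889],[-0.0003,-0.0008,0.0007,-0.0411,0.0051,0.0889],[-0.0003,-0.0008,0.0007,-0.0411,0.0051,0.0889]]

```text
clock: 20.1
position: [664.5, 58.1, 93.6]
ee_rot: [3.037, -0.186, 0.675]
wrist_force: [-2.9, 0.5, 5.6]
opening: 13.3
```

```bash
python3 -c "
from h import *
local();print(ctrl.get_obs()['joint_efforts'][5])"
```

```text
t 20.1 foot local [-1.7   0.46 -1.12] theta -0.001 z [ 0.001  0.002 -1.   ] F [-0.3  0.1  6.3] M [0.12 0.31 0.04] open 13.3
-0.19621125888079405
```

Emit:
arm_command:
  targets:
    - [[0,0,0,0,0,0],[0,0,0,0,0,0],[0,0,0,0,0,0],[0,0,0,0,0,0],[0,0,0,0,0,0],[0,0,0,0,0,0]]
  jaw: 0.6

```text
clock: 20.6
position: [663.6, 58.2, 92.3]
ee_rot: [3.037, -0.187, 0.672]
wrist_force: [0.7, 0.3, -0.2]
opening: 51.5
```

Emit:
arm_command:
  targets:
    - [[-0.02,0.002,0.045,0,0,0],[-0.05,0.006,0.11,0,0,0],[-0.08,0.01,0.18,0,0,0],[-0.12,0.015,0.26,0,0,0],[-0.12,0.015,0.26,0,0,0],[-0.12,0.015,0.26,0,0,0],[-0.12,0.015,0.26,0,0,0]]

```text
clock: 21.18
position: [603.8, 65.9, 222.9]
ee_rot: [3.037, -0.187, 0.674]
wrist_force: [0.3, -0.1, -0.8]
opening: 51.1
```

Run:
```python
from h import *
local(); snap('wrist','w7')
P=cloud('w7');M=frame().as_matrix();L=(P-SEAT)@M
m=(L[...,2]>50)&(L[...,2]<75)&(abs(L[...,0])<60)&(abs(L[...,1])<40)&(load('w7')['im'].max(-1)<70)
q=L[m];print(m.sum(),np.median(q,0),q.mean(0),cv2.minAreaRect(q[:,:2].astype(np.float32)))
im=cv2.imread('pics/w7.png');cv2.imwrite('pics/w7b.png',cv2.convertScaleAbs(im,alpha=1.6))
stand('w7',150,500,20,330)
```

```text
t 21.18 foot local [ -2.56   0.81 141.9 ] theta -0.001 z [ 0.     0.001 -1.   ] F [-0.  -0.  -0.8] M [-0.01  0.19  0.06] open 51.1
1356 [ 2.31841628  1.08722487 65.64754605] [ 1.25639817  1.0357492  65.32237401] ((-1.5830001831054688, 1.327031135559082), (88.32584381103516, 13.750387191772461), 0.396524041891098)
w7 n [-0.41933932  0.05188295  0.90634579] c [717.31800543  52.93226845  80.47881318] tilt 24.994847012161564 yaw -7.053103225817492 rect ((-59.289817810058594, -10.920455932617188), (469.5882873535156, 275.4874267578125), 89.79474639892578)
```

View pics/w7b.png

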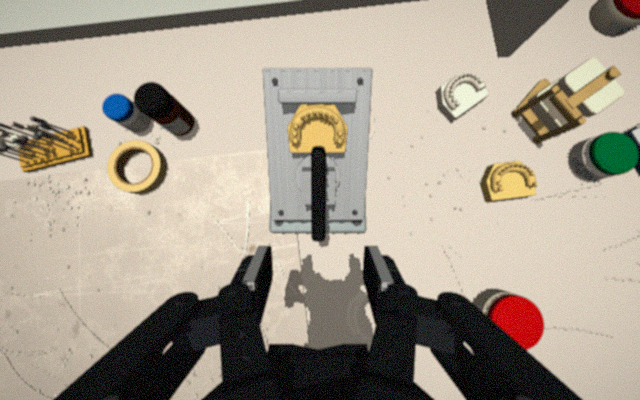

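The wing is along the slope (0.4° off) with its top 65.5 mm above the seat, against 66 mm when home. The jars and casts haven't moved, and the gripper is clear. Handing in.

```bash
python3 -c "
from h import *
ctrl.job_done();print(ctrl.get_obs()['clock'])"
```

```text
the job is handed in; nothing more can be done
the job is handed in; nothing more can be done
```

The key is fully home on the spindle, turned clockwise to its stop and released. I handed the job in at about 21 s of the 58 s allowed.

**What I did:** I gripped the wing key and felt for the flats with a light push, which at times reached about 11–14 N. It dropped in with the wing at about 0.76 rad counter-clockwise of the slope. I pushed it home until it met the cam, where it read 27–29 N. Then I turned it clockwise until the torque rose to about 0.55–0.7 N m, against 0.12 N m for turning, which I took as the stop. The wing had overrun the slope line because of play in the slot, so I eased it back, let go and backed off.

**Last checks:**
- **Wing:** it lies 0.4° off the slope line. Its top is 65.5 mm above the seat, against 66 mm nominal.
- **Surroundings:** nothing was touching the robot, and in the last picture the jars and loose casts looked undisturbed.

**What disagreed or is not confirmed:**
- **Tilt error:** a mistake in my rotation code had the tool leaning about 3° sideways during the search and first push. I corrected it before turning, and the key then settled about 0.6 mm lower.
- **Missed alignment:** my first sweep missed the flats because the key was about 2 mm off to the side. I found them on the way back.
- **Stop inferred from torque:** I took the stop from the torque rise only. The spindle itself is hidden under the key, so I couldn't see that it stayed at its stop while I eased the wing back.

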